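# Put away the sauce bottle and button the chest shut

### The arm

A 6-joint arm with a two-finger parallel gripper is mounted at the origin on the work surface. World frame = base frame: x ahead of the robot, y to its left, z up, the work surface at z = 0. Lengths are in mm, angles in rad, forces in N, time in s.
With the tool pointing down it reaches from about 350 to 875 mm from the base axis. Payload 4.2 kg.
Tool frame: the origin (TCP) lies on the mounting face of the last link; the fingertips stand 173 mm ahead of it and the grasp point (between the pads) lies 155 mm ahead of it; z points along the fingers, y is the line along which they close (so a half turn about z gives the same grasp; the last joint's range is limited). The gripper opens to 85 mm and grips with 20 to 120 N. Pads are 22 mm wide; open, the fingers measure 114 mm over their backs; the gripper's body (76 mm by 85 mm) begins 54 mm behind the grasp point. The pads swing forward as they close: fully open they stand 13 mm farther back than shut.
Start: joints at [1.504, 0.385, 0.008, 0, -1.194, -0.259], TCP at [200.009, 592.112, 404.712] pointing down, gripper open.
Joint ranges: [-3.14, 3.14], [-1.21, 2.06], [-1.07, 1.41], [-3.16, 2.05], [-2.99, -0.16], [-3.1, 3.1]. Speed limits (rad/s): [2.79, 2.79, 3.14, 3.14, 3.14, 3.14].

### API

Orientations are given as a unit quaternion [x, y, z, w].
In Python, from bench import arm gives the robot as it stands. The module is installed in compiled form; this text tells all that it offers.
- The arm moves only by the tool move_arm, never from a script. Its arguments are lists of equal length, an entry for each row: "fingers": the finger opening in mm, from 0 to 85.4; "travel": the shift along the tool's x, y, z in mm, a list of three; "dr": the turn, a rotation vector about the tool's x, y, z in rad, a list of three. A call has 1 to 10 rows; each row is the pose to reach, as a shift and turn from the pose commanded when the call began, along the tool's axes at that moment; what a row does not reach only later rows make up. A row lasts 1/10 s, in which the tool goes at most 50 mm and 8.59 degrees, less where a joint would pass 70% of its speed; a pose out of reach is approached as far as the arm can. A call with a gripper value outside its range is refused whole. The fingers move at their own pace and stop on an object; the grip force is fixed at half the most. Time passes only in rows, so rows that repeat a pose let the fingers close. It gives the time, the measured TCP pose, the force, the opening and the grip force at its end, in the units of the state.
- arm.read_state(): the state, without advancing time (a new reading comes with each control period).
- arm.get_image(name): name is "scene" or "top" or "wrist"; returns the picture (384x512x3 uint8, red, green, blue); there is no depth.
- arm.camera_model(name): a dict with "intrinsics" (3x3 intrinsics, pixels), "k1" (the pictures are not rectified: a ray, as slopes to the right and down, at radius r is drawn at 1 + k1 r^2 times it, then the intrinsics apply), "pose" (4x4, takes a point from camera to world coordinates). Camera axes: x right, y up, looking along -z (the intrinsics and any distortion apply to the point x, -y, -z); pixel columns grow to the right and rows downward; lengths in mm; the calibration is good to about 2 mm. A picture is of the moment at which its call begins: read the wrist's pose just before it. camera_model takes no time and is no camera call; for the wrist camera it gives the pose at the moment of the call.
- arm.job_done(): hands the job in; it is judged then, once.
The state is a dict: "clock": time; "joints": joint angles; "joint_vel": joint speeds; "joint_efforts": joint torques, N m; "position": TCP position; "ee_rot": TCP orientation; "contact_force": force on the tool from outside, world axes, zero at the start; "wrist_torque": the same for the moment, N m; "gripper_width": finger opening in mm; "grasp_force": force on a finger pad.
Only numpy, scipy, OpenCV 4.12 (cv2) and the standard library are available. Lean on these libraries where they do the work, as an engineer would, in place of code of your own. Each camera call takes 0.05 s, during which the arm holds its last target. There are 200 camera calls.

### The job

Stand the sauce bottle that was left out on the counter upright in the empty cell of the wooden chest, setting it down rather than letting it drop. Then shut the lid fully, and after that turn the red turnbutton until it points straight across the lid's front edge, square to it, so that the lid is secured. Leave the two bottles already in the chest standing in their cells, and do not disturb the mug, the oat jar or the tin.

Things in the scene. Friction and masses are not known exactly. Their poses are not given: they have to be found in the camera images.
- bottle: The sauce bottle left out: green glass, yellow cap, 0.25 kg, 130 mm tall. Body 54 mm diameter up to 72 mm height, shoulder tapering to 24 mm diameter at 95 mm; cylindrical cap 30 mm diameter from 100 to 130 mm height (good to grip from above). Origin: centre of its underside, z up along the bottle.
- chest: Wooden chest fixed to the counter: 120 mm deep (its x), 258 mm wide (its y), walls 150 mm high, 10 mm thick, floor 10 mm thick. Two dividers 8 mm thick, tops 85 mm above the counter, make three cells side by side, each 100 mm (x) by 74 mm (y), centres at y = -82, 0, +82 mm. Origin: centre of the underside; z up; -x is its front (turnbutton side), +x its hinge side.
- pad: Flat blue disc, 60 mm diameter and 1 mm thick, on the floor at the centre of the empty cell: where the bottle goes. Origin at its underside, 10 mm above the counter.
- stored_a: Brown bottle of the same shape as the left-out one, red cap, already in a cell. Origin: centre of its underside.
- stored_b: Brown bottle of the same shape, white cap, already in a cell. Origin: centre of its underside.
- lid (a joint): Lid angle, rad: 0 = shut, flat on the walls; starts at 1.75 to 2.05 (leaning back past upright). A stiff hinge (0.25 N m) holds it at any angle. Wooden panel 120 mm from hinge to front edge, 262 mm wide, 12 mm thick; shut, its top is 162 mm above the counter. Its outer face (top when shut) looks away from the robot when open.
- lid_hinge (a point): Point on the lid's hinge line (along chest y), middle of its length, at the lid's underside, 150 mm above the counter, on the chest's +x side.
- lid_edge (a point): Middle of the lid's free (front) edge on its outer face, 120 mm from the hinge line; moves with the lid.
- turnbutton (a joint): Turnbutton angle in rad about the vertical, counterclockwise from above positive: 0 = long arm points along chest +x, straight across the shut lid (secured). Starts at 1.4 to 2.1 (clear of the lid). Travel -0.6 to 2.6, no stop or click at 0; light friction (0.06 N m) keeps it where it is left.
- button_pivot (a point): Turnbutton's pivot axis at the underside of its bar, 165 mm above the counter, 28 mm in front of the chest's front face. The red bar is 22 mm wide, 12 mm thick and runs from 12 mm behind the pivot to 76 mm along its long arm. It sits on a wooden block 52 mm deep, 70 mm wide, its top 160 mm above the counter.
- button_fin (a point): Top centre of the upright red fin on the bar's long arm, 42 mm from the pivot, 205 mm above the counter. The fin is 50 mm long along the bar, 12 mm thick and rises 28 mm above the bar (177 to 205 mm height); pinch it or push it sideways.
- mug: White ceramic mug, 80 mm diameter, 90 mm tall, bystander. Origin: centre of its underside.
- oat_jar: Cream-coloured jar with a steel lid, 96 mm diameter, 131 mm tall, bystander. Origin: centre of its underside.
- tin: Yellow and green tin, 72 mm diameter, 80 mm tall, bystander. Origin: centre of its underside.
Not all that is in view belongs to the job. Leave any blue or purple look-alike of the stored_a alone.

How it is judged (in metres and radians):
On the way, in this order (a step that is already met when the one before it is completed fails the run):
1. the bottle stands upright on the floor of the empty cell, let go (horizontal distance between bottle and pad below 0.03 m and z of bottle in the frame of chest below 0.018 m and angle between bottle's own z axis and vertical below 0.1 rad and contact force between the fingers and bottle below 0.1 N), for 0.2 s.
2. the lid is fully shut (value of joint lid below 0.06 rad), for 0.2 s.
3. with the lid shut, the turnbutton points straight across its edge (value of joint lid below 0.06 rad and value of joint turnbutton between -0.22 and 0.22 rad), for 0.2 s.
At the end, for the whole second after the job is handed in: Bottle at rest on the floor of the free cell, within 30 mm of its centre and 6 degrees of upright; both other bottles upright on the floors of their cells, within 40 mm of their starts; lid shut within 0.06 rad; turnbutton within 0.22 rad of straight across the lid (all of step 3 and horizontal distance between bottle and pad below 0.03 m and z of each of bottle, stored_a, stored_b in the frame of chest below 0.018 m and angle between each of bottle, stored_a, stored_b's own z axis and vertical below 0.1 rad and distance of each of stored_a, stored_b from where it was at the start of the episode below 0.04 m and linear speed of bottle below 0.02 m/s); the robot touches nothing.
It fails at once if the bottle falls: it moves faster than 0.7 m/s out of the fingers' grip (linear speed of bottle above 0.7 m/s and contact force between the fingers and bottle below 0.1 N).
It fails at once if the turnbutton is swung in over the lid's place (below 0.8 rad) while the lid is still open (above 0.15 rad) (value of joint turnbutton below 0.8 rad and value of joint lid above 0.15 rad).
It fails at once if the mug is moved by more than 30 mm or tipped (distance of mug from where it was at the start of the episode above 0.03 m or angle between mug's own z axis and vertical above 0.3 rad).
It fails at once if the oat jar is moved by more than 30 mm or tipped (distance of oat_jar from where it was at the start of the episode above 0.03 m or angle between oat_jar's own z axis and vertical above 0.3 rad).
It fails at once if the tin is moved by more than 30 mm or tipped (distance of tin from where it was at the start of the episode above 0.03 m or angle between tin's own z axis and vertical above 0.3 rad).
It also fails if it takes over 67 s, if anything falls off the work surface, if the arm or the gripper's body presses on something with over 40 N, if the wrist force passes 120 N, or if a joint passes its speed limit or range.

## Working session

There is one attempt and no reset: what is moved stays moved. The work goes in short steps, Python scripts to look and compute and a tool call to move; the robot and the scene stay as the last step left them, time stands still between calls to the robot, and variables do not carry over. Pictures are saved under pics/ and viewed, at most 10 in all, crops included, and the job is handed in when it is done.

Besides the shell and the picture viewer there is one more tool, called after "Call:" as name(argument=value, ...), one argument or row to a line, values as JSON. move_arm: Moves the arm, as the interface text tells. Its arguments: {"type":"object","properties":{"fingers":{"type":"array","items":{"type":"number"}},"travel":{"type":"array","items":{"type":"array","items":{"type":"number"}}},"dr":{"type":"array","items":{"type":"array","items":{"type":"number"}}}},"required":["fingers","travel","dr"]}

```bash
mkdir -p pics; cat > h.py <<'E'
import numpy as np, cv2
from scipy.spatial.transform import Rotation as R
from bench import arm
def snap(n,f):
    m=arm.camera_model(n); im=arm.get_image(n); cv2.imwrite('pics/'+f,im[:,:,::-1]); return im,m
def ray(m,u,v):
    K=np.array(m['intrinsics']);a=np.array([(u-K[0,2])/K[0,0],(v-K[1,2])/K[1,1]])
    s=a.copy()
    for _ in range(30): s=a/(1+m['k1']*(s@s))
    T=np.array(m['pose']); return T[:3,3],T[:3,:3]@np.array([s[0],-s[1],-1])
def onz(m,u,v,z):
    o,d=ray(m,u,v); return o+d*(z-o[2])/d[2]
def proj(m,P):
    K=np.array(m['intrinsics']);T=np.array(m['pose']);p=T[:3,:3].T@(np.array(P,float)-T[:3,3])
    s=np.array([p[0],-p[1]])/-p[2]; s=s*(1+m['k1']*(s@s)); return K[0,0]*s[0]+K[0,2],K[1,1]*s[1]+K[1,2]
def delta(pos,rot=None):
    "tool-axis shift and rotvec to reach TCP pos / Rotation, from the measured pose"
    s=arm.read_state(); Rc=R.from_quat(s['ee_rot'])
    t=Rc.inv().apply(np.array(pos)-s['position']); r=(Rc.inv()*rot).as_rotvec() if rot is not None else None
    return np.round(t,1),None if r is None else np.round(r,3)
E
python3 - <<'E'
from h import *
for n in('scene','top','wrist'):
    im,m=snap(n,n+'0.png'); print(n,np.round(m['pose'],3).tolist(),np.round(m['intrinsics'],1).tolist(),m['k1'])
print(arm.read_state())
E
```

```text
scene [[0.199, -0.933, 0.298, 885.362], [0.98, 0.187, -0.068, -101.053], [0.008, 0.306, 0.952, 1142.563], [0.0, 0.0, 0.0, 1.0]] [[364.5, 0.0, 262.2], [0.0, 364.5, 191.1], [0.0, 0.0, 1.0]] 0.03628118331536966
top [[0.127, 0.97, -0.209, 362.44], [-0.992, 0.124, -0.027, -50.515], [-0.0, 0.211, 0.978, 1111.079], [0.0, 0.0, 0.0, 1.0]] [[368.1, 0.0, 250.9], [0.0, 368.1, 191.7], [0.0, 0.0, 1.0]] -0.09719991826101639
wrist [[-0.321, 0.914, 0.25, 263.062], [-0.947, -0.31, -0.082, 569.786], [0.002, -0.263, 0.965, 373.688], [0.0, 0.0, 0.0, 1.0]] [[294.0, 0.0, 249.4], [0.0, 294.0, 192.6], [0.0, 0.0, 1.0]] -0.04974587231667827
{'clock': 0.15, 'joints': array([ 1.50362569e+00,  3.85368246e-01,  6.92882613e-03, -2.92272627e-04,
       -1.19397814e+00, -2.58620570e-01]), 'joint_vel': array([ 0.00114214, -0.00304216,  0.00218089,  0.00225986, -0.00031615,
        0.00045491]), 'joint_efforts': array([-2.96682483e-04, -3.92677045e+01,  1.88583881e+01,  4.18864086e+00,
       -3.40395331e-03, -2.56064290e-06]), 'position': array([199.95197741, 591.99599455, 403.88427406]), 'ee_rot': array([ 9.86752750e-01, -1.62229269e-01, -5.77403064e-05,  8.19886607e-04]), 'contact_force': array([ 0.58686984, -0.26637237, -0.08784448]), 'wrist_torque': array([-0.02496445, -0.03019978,  0.00772   ]), 'grasp_force': 0.0, 'gripper_width': 85.3619978996574}
```

View pics/scene0.png

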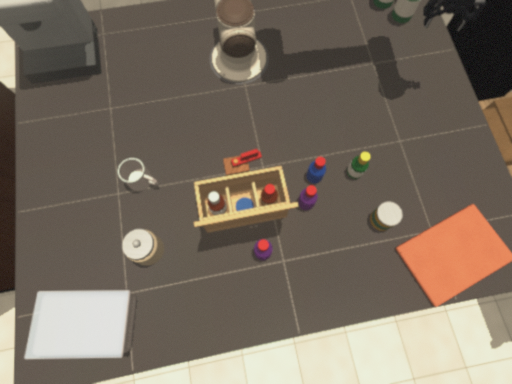

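View pics/top0.png

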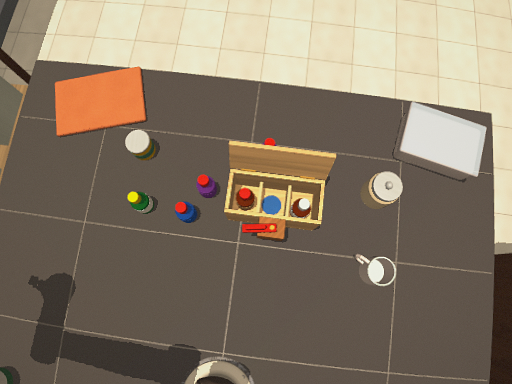

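The scene view shows the green, yellow-capped bottle at (361,162), the chest at (245,200) with its middle cell empty, and the turnbutton at (246,158). In the top view the bottle is at (138,200), the blue pad at (272,205), the pivot near (272,228) and the lid leaning back. I'll measure these next.

```bash
python3 - <<'E'
from h import *
a=cv2.imread('pics/top0.png')[125:285,100:420]; b=cv2.imread('pics/scene0.png')[130:280,190:400]
a=cv2.resize(a,None,fx=2.4,fy=2.4,interpolation=cv2.INTER_CUBIC)[:380]
cv2.imwrite('pics/a.png',a)
b=cv2.resize(b,None,fx=3.6,fy=3.6,interpolation=cv2.INTER_CUBIC);cv2.imwrite('pics/b.png',b)
mt,ms=arm.camera_model('top'),arm.camera_model('scene')
def cents(n,lo,hi):
    im=cv2.imread('pics/%s0.png'%n); hsv=cv2.cvtColor(im,cv2.COLOR_BGR2HSV)
    k=cv2.inRange(hsv,np.array(lo),np.array(hi)); _,_,st,c=cv2.connectedComponentsWithStats(k)
    return [(st[i,4],c[i]) for i in range(1,len(c)) if 15<st[i,4]<900]
for nm,lo,hi,z in(('yellow',(24,180,130),(34,255,255),122),('red',(0,200,110),(6,255,255),130),('blue',(95,160,80),(115,255,255),11)):
  for n,m in(('top',mt),('scene',ms)):
    for ar,c in cents(n,lo,hi): print(nm,n,ar,np.round(c,1),np.round(onz(m,*c,z),0)[:2])
E
```

```text
yellow top 93 [132.7 196.5] [519. 300.]
red top 57 [269.3 141.5] [722. -56.]
red top 86 [202.9 179.7] [589. 112.]
red top 104 [244.4 193.2] [566.  -6.]
red top 89 [180.7 207.1] [506. 160.]
red top 240 [257.6 227.5] [477. -54.]
blue top 235 [271.1 204.8] [565. -86.]
blue top 185 [187.5 213.8] [505. 162.]
```

View pics/a.png

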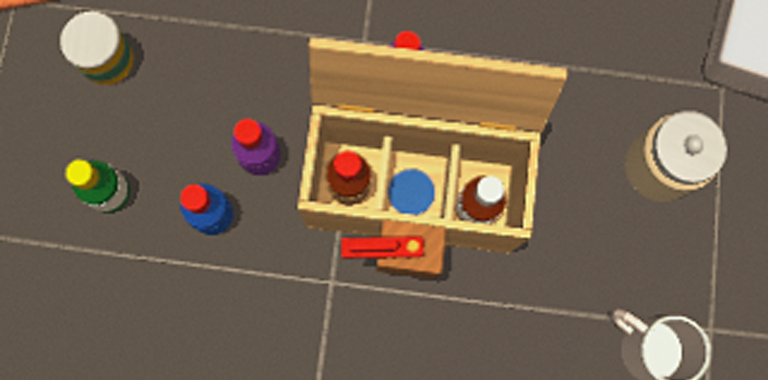

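View pics/b.png

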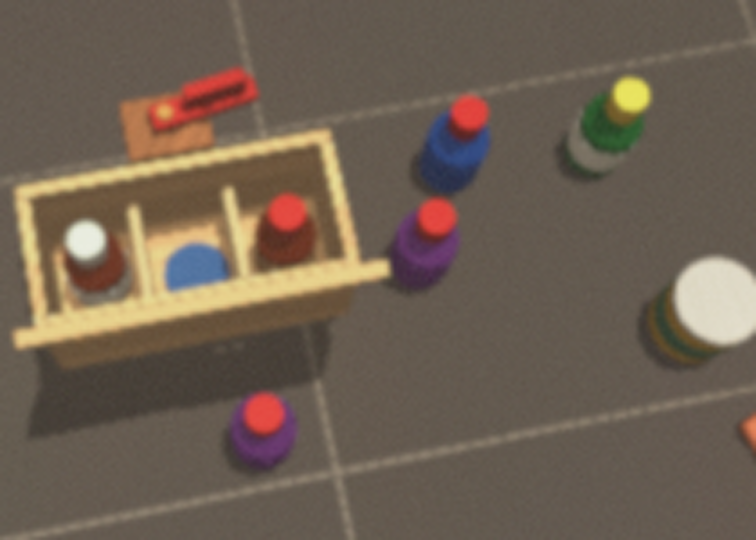

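Zoomed in: the chest rim's front corners are at (302,213) and (527,238) in the top crop and (330,132) and (15,188) in the scene crop. The bottle's cap is at (83,174) and (632,96), and the pivot at (414,246) and (163,111). The purple bottle on the left stands close to the chest's left side.

```bash
cat > m.py <<'E'
from h import *
mt,ms=arm.camera_model('top'),arm.camera_model('scene')
A=lambda u,v:(mt,100+u/2.4,125+v/2.4)
B=lambda u,v:(ms,190+u/3.6,130+v/3.6)
E
python3 - <<'E'
from m import *
def show(n,a,b,z):
    r=[np.round(onz(*f(*p),z)[:2],0) for f,p in((A,a),(B,b)) if p]
    t=''
    if a and b:
        o1,d1=ray(*A(*a));o2,d2=ray(*B(*b)); M=np.c_[d1,-d2]; s=np.linalg.lstsq(M,o2-o1,rcond=None)[0]
        t=np.round((o1+d1*s[0]+o2+d2*s[1])/2,0)
    print(n,r,'tri',t)
show('cap',(83,173),(632,95),130)
show('stA',(348,163),(288,212),130)
show('stB',(490,190),(86,241),130)
show('blue',(194,198),(470,116),130)
show('purp',(248,131),(437,217),130)
show('purp2',(407,42),(264,413),130)
show('pad',(411,191),(195,272),11)
show('FL',(302,213),(328,133),150)
show('FR',(527,238),(16,187),150)
show('BL',(313,107),None,150)
show('BR',(541,132),None,150)
show('pivot',(414,246),(163,111),177)
show('btip',(342,247),(255,82),177)
show('lidL',(311,40),(390,268),262)
show('lidR',(566,69),(15,338),262)
show('tin',(90,40),(718,300),80)
show('jar',(690,147),None,131)
show('mug',(676,350),None,90)
E
```

```text
cap [array([517., 292.]), array([522., 298.])] tri [519. 298. 121.]
stA [array([567.,  -8.]), array([566.,  -5.])] tri [566.  -6. 132.]
stB [array([ 556., -171.]), array([ 558., -169.])] tri [ 557. -170.  127.]
blue [array([505., 160.]), array([513., 161.])] tri [507. 164. 113.]
purp [array([589., 111.]), array([594., 113.])] tri [591. 113. 122.]
purp2 [array([719., -58.]), array([722., -56.])] tri [721. -57. 125.]
pad [array([566., -86.]), array([567., -86.])] tri [566. -86.   8.]
FL [array([500.,  34.]), array([512.,  39.])] tri [504.  39. 128.]
FR [array([ 504., -214.]), array([ 509., -215.])] tri [ 505. -216.  141.]
BL [array([622.,  39.])] tri 
BR [array([ 625., -219.])] tri 
pivot [array([477., -91.]), array([479., -89.])] tri [477. -90. 174.]
btip [array([466., -15.]), array([468., -13.])] tri [467. -14. 173.]
lidL [array([661.,  40.]), array([662.,  44.])] tri [661.  42. 262.]
lidR [array([ 664., -220.]), array([ 660., -219.])] tri [ 661. -218.  269.]
tin [array([692., 333.]), array([696., 335.])] tri [694. 338.  72.]
jar [array([ 635., -397.])] tri 
mug [array([ 405., -408.])] tri
```

```bash
cat >> h.py <<'E'
def down(yaw): # tool z down, tool x at world angle yaw
    return R.from_euler('z',yaw)*R.from_euler('x',np.pi)
E
python3 - <<'E'
from h import *
print(delta([519,297,400],down(-1.571)))
E
```

```text
(array([396.7, 177.3,   4.2]), array([ 1.000e-03, -1.000e-03,  1.245e+00]))
```

Call:
move_arm(
  fingers=[80,80,80,80,80,80,80,80,80,80],
  travel=[
    [40,18,0],
    [80,36,1],
    [120,54,1],
    [160,71,2],
    [200,89,2],
    [238,106,3],
    [278,124,3],
    [317,142,4],
    [357,160,4],
    [397,177,4],
  ],
  dr=[
    [0,0,0.12],
    [0,0,0.25],
    [0,0,0.37],
    [0,0,0.5],
    [0,0,0.62],
    [0,0,0.75],
    [0,0,0.87],
    [0,0,1.0],
    [0,0,1.12],
    [0,0,1.245],
  ],
)

```text
clock: 1.15
position: [520.5, 295.9, 400.5]
ee_rot: [-0.705, 0.709, 0.0, -0.0]
contact_force: [1.0, 0.4, 0.8]
gripper_width: 80.2
grasp_force: 0.0
```

Call:
move_arm(
  fingers=[60,60],
  travel=[
    [0,0,0],
    [0,0,0],
  ],
  dr=[
    [0,0,0],
    [0,0,0],
  ],
)

```text
clock: 1.35
position: [520.0, 296.4, 400.0]
ee_rot: [-0.706, 0.708, 0.0, -0.001]
contact_force: [0.4, 0.3, 0.0]
gripper_width: 60.4
grasp_force: 0.0
```

```bash
python3 - <<'E'
from h import *
im,m=snap('wrist','w1.png')
hsv=cv2.cvtColor(im,cv2.COLOR_RGB2HSV);k=cv2.inRange(hsv,np.array((24,160,110)),np.array((34,255,255)))
_,_,st,c=cv2.connectedComponentsWithStats(k)
for i in range(1,len(c)):
    if st[i,4]>60: print(st[i],c[i],onz(m,*c[i],130),onz(m,*c[i],115))
s=arm.read_state();print(s['position'],s['ee_rot'],s['joints'],s['gripper_width'],proj(m,[519,297,130]))
E
```

```text
[235 180  35  33 877] [252.09236032 195.76396807] [517.52390576 297.10882953 130.        ] [517.37396514 301.36363574 115.        ]
[519.4246286  297.21436971 400.26671313] [-7.07072560e-01  7.07140864e-01  1.52221005e-04 -4.11558745e-04] [ 7.89964687e-01  3.42932406e-01 -6.67007457e-02 -3.35919031e-04
 -1.16198490e+00 -7.89927623e-01] 59.996293230439186 (np.float64(250.3531767202784), np.float64(195.64485688024476))
```

View pics/w1.png

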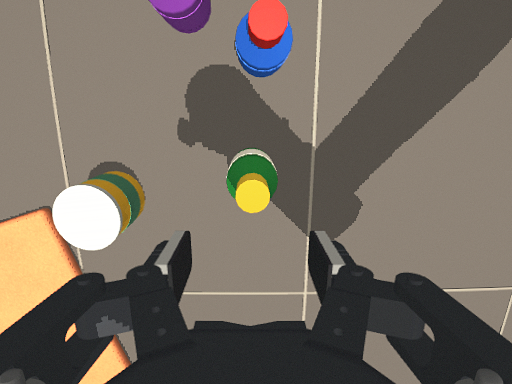

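The wrist view shows the bottle upright with its cap centred at (252,196), giving world (518,298). The fingers on either side are clear of everything. I'll descend and grip.

Call:
move_arm(
  fingers=[60,60,60,60,60,60],
  travel=[
    [-1,1.5,30],
    [-1,1.5,65],
    [-1,1.5,95],
    [-1,1.5,115],
    [-1,1.5,128],
    [-1,1.5,128],
  ],
  dr=[
    [0,0,0],
    [0,0,0],
    [0,0,0],
    [0,0,0],
    [0,0,0],
    [0,0,0],
  ],
)

```text
clock: 2.0
position: [517.0, 299.0, 271.0]
ee_rot: [0.708, -0.706, -0.0, 0.002]
contact_force: [0.2, -0.1, -0.0]
gripper_width: 60.2
grasp_force: 0.0
```

Call:
move_arm(
  fingers=[20,20,20,20,20,20],
  travel=[
    [0,0,0],
    [0,0,0],
    [0,0,0],
    [0,0,0],
    [0,0,0],
    [0,0,0],
  ],
  dr=[
    [0,0,0],
    [0,0,0],
    [0,0,0],
    [0,0,0],
    [0,0,0],
    [0,0,0],
  ],
)

```text
clock: 2.6
position: [518.2, 298.7, 274.5]
ee_rot: [0.707, -0.707, 0.0, -0.001]
contact_force: [-2.7, 1.0, 7.0]
gripper_width: 28.5
grasp_force: 59.5
```

```bash
python3 - <<'E'
from h import *
s=arm.read_state();print(s['position'],s['grasp_force'],s['gripper_width'],s['contact_force'])
E
```

```text
[518.20157342 298.69483344 274.46250858] 59.464014172554016 28.51953750266716 [-2.73441181  1.00049912  7.03540753]
```

Call:
move_arm(
  fingers=[20,20,20,20,20,20,20],
  travel=[
    [0,0,-15],
    [0,0,-45],
    [0,0,-90],
    [0,0,-135],
    [0,0,-180],
    [0,0,-220],
    [0,0,-230],
  ],
  dr=[
    [0,0,0],
    [0,0,0],
    [0,0,0],
    [0,0,0],
    [0,0,0],
    [0,0,0],
    [0,0,0],
  ],
)

```text
clock: 3.3
position: [518.0, 297.9, 508.3]
ee_rot: [-0.707, 0.707, -0.001, 0.005]
contact_force: [0.2, 0.2, -1.4]
gripper_width: 28.7
grasp_force: 59.8
```

```bash
python3 - <<'E'
from h import *
s=arm.read_state();print(s['position'],s['grasp_force'],s['gripper_width'],s['contact_force'])
print(delta([566,-86,505],down(-3.14)))
E
```

```text
[518.04542918 297.90493174 508.33415653] 59.7821170091629 28.674758881721548 [ 0.24037885  0.20972781 -1.37636994]
(array([383.9, -47.9,   1.4]), array([-0.002,  0.011,  1.569]))
```

Call:
move_arm(
  fingers=[20,20,20,20,20,20,20,20,20,20],
  travel=[
    [20,-3,0],
    [55,-7,0],
    [95,-12,0],
    [135,-17,0],
    [175,-22,0],
    [215,-27,0],
    [255,-32,0],
    [295,-37,0],
    [330,-42,0],
    [360,-46,0],
  ],
  dr=[
    [0,0,0.08],
    [0,0,0.2],
    [0,0,0.34],
    [0,0,0.48],
    [0,0,0.62],
    [0,0,0.76],
    [0,0,0.9],
    [0,0,1.04],
    [0,0,1.18],
    [0,0,1.32],
  ],
)

```text
clock: 4.3
position: [563.7, -63.6, 501.0]
ee_rot: [-0.121, 0.993, 0.0, -0.001]
contact_force: [0.5, 0.4, -1.9]
gripper_width: 28.5
grasp_force: 59.7
```

```bash
python3 - <<'E'
from h import *
s=arm.read_state();print(s['position'],s['grasp_force'],s['gripper_width'],s['contact_force'])
print(delta([566,-86,505],down(-3.14)))
E
```

```text
[563.73502883 -63.5964849  500.96867804] 59.65375900268555 28.481735258294496 [ 0.46295077  0.39418633 -1.86795571]
(array([  3.2, -22.3,  -4. ]), array([ 0.001, -0.003,  0.242]))
```

Call:
move_arm(
  fingers=[20,20,20,20,20,20],
  travel=[
    [1,-10,0],
    [3,-20,0],
    [3,-22,0],
    [3,-22,0],
    [3,-22,0],
    [3,-22,0],
  ],
  dr=[
    [0,0,0.12],
    [0,0,0.242],
    [0,0,0.242],
    [0,0,0.242],
    [0,0,0.242],
    [0,0,0.242],
  ],
)

```text
clock: 4.9
position: [566.5, -83.1, 502.5]
ee_rot: [-0.005, 1.0, 0.0, -0.0]
contact_force: [1.2, -0.1, -2.1]
gripper_width: 28.8
grasp_force: 59.6
```

```bash
python3 - <<'E'
from h import *
a,_=snap('wrist','w2.png'); b,_=snap('scene','s2.png')
c=cv2.resize(b[110:290,150:390],(512,384)); cv2.imwrite('pics/ws2.png',cv2.resize(np.hstack([a,c]),(800,300))[:,:,::-1])
s=arm.read_state();print(s['position'],s['contact_force'],s['joints']); print(delta([566,-86,505],down(-3.14)))
E
```

```text
[566.50010931 -83.15884932 502.71678246] [ 0.40024622 -0.06665202 -2.3288331 ] [ 1.37063019e-01  2.43204831e-01  4.79501633e-02 -1.45316917e-04
 -1.37547521e+00 -1.69760440e+00]
(array([ 0.5, -2.8, -2.3]), array([0.   , 0.   , 0.009]))
```

View pics/ws2.png

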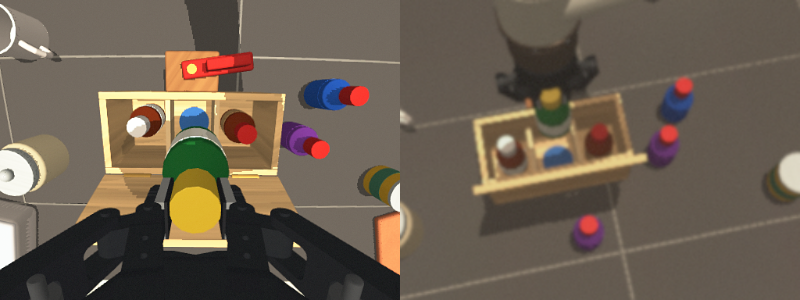

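The bottle hangs upright in the grip. The chest rim's front corners are at (99,92) and (284,94) in this composite, and the pivot at (192,69). I'll check the chest position from these.

```bash
python3 - <<'E'
from h import *
m=arm.camera_model('wrist'); f=1.28
for n,p,z in(('FR',(99,92),150),('FL',(284,94),150),('BR',(105,174),150),('BL',(283,177),150),('pivot',(192,69),177),('tip',(253,62),177),('stA',(248,134),130),('stB',(136,128),130)):
    print(n,np.round(onz(m,p[0]*f,p[1]*f,z),1))
im=cv2.imread('pics/w2.png');hsv=cv2.cvtColor(im,cv2.COLOR_BGR2HSV)
k=cv2.inRange(hsv,np.array((0,200,110)),np.array((6,255,255)));k[:, :]=k; _,_,st,c=cv2.connectedComponentsWithStats(k)
for i in range(1,len(c)):
    if st[i,4]>80: print(st[i],c[i])
E
```

```text
FR [ 505.8 -216.7  150. ]
FL [506.1  38.3 150. ]
BR [ 626.2 -219.2  150. ]
BL [628.3  50.3 150. ]
pivot [477.3 -88.4 177. ]
tip [468.1 -14.1 177. ]
stA [566.6  -3.2 130. ]
stB [ 559.1 -173.1  130. ]
[ 232   67   92   34 1560] [281.78269231  83.11089744]
[435 110  37  26 570] [456.93859649 121.28245614]
[302 157  27  28 555] [314.54774775 170.41441441]
[390 176  32  27 537] [406.74301676 189.05586592]
```

Call:
move_arm(
  fingers=[20,20,20,20,20,20,20,20,20,20],
  travel=[
    [0,-4,0],
    [0,-4,30],
    [0,-4,70],
    [0,-4,110],
    [0,-4,145],
    [0,-4,170],
    [0,-4,185],
    [0,-4,195],
    [0,-4,200],
    [0,-4,200],
  ],
  dr=[
    [0,0,0],
    [0,0,0],
    [0,0,0],
    [0,0,0],
    [0,0,0],
    [0,0,0],
    [0,0,0],
    [0,0,0],
    [0,0,0],
    [0,0,0],
  ],
)

```text
clock: 6.0
position: [566.7, -87.7, 302.7]
ee_rot: [-0.005, 1.0, -0.0, -0.0]
contact_force: [0.2, 0.9, -1.5]
gripper_width: 28.6
grasp_force: 59.7
```

```bash
python3 - <<'E'
from h import *
s=arm.read_state();print(s['position'],s['grasp_force'],s['contact_force']);print(delta([566,-87.5,286],down(-3.14159)))
E
```

```text
[566.71828677 -87.69244139 302.65430303] 59.74506318569183 [ 0.21223514  0.85143021 -1.51789343]
(array([ 0.7,  0.2, 16.7]), array([-0.   , -0.   ,  0.009]))
```

Call:
move_arm(
  fingers=[20,20,20,20,20,20],
  travel=[
    [0,0,5],
    [0,0,9],
    [0,0,12],
    [0,0,14],
    [0,0,16],
    [0,0,16],
  ],
  dr=[
    [0,0,0],
    [0,0,0],
    [0,0,0],
    [0,0,0],
    [0,0,0],
    [0,0,0],
  ],
)

```text
clock: 6.6
position: [566.5, -87.7, 286.4]
ee_rot: [-0.004, 1.0, -0.0, -0.0]
contact_force: [0.8, -0.1, -2.1]
gripper_width: 28.4
grasp_force: 59.7
```

Not touching yet, so I'll go down in small steps.

Call:
move_arm(
  fingers=[20,20,20,20],
  travel=[
    [0,0,1],
    [0,0,2],
    [0,0,2.5],
    [0,0,2.5],
  ],
  dr=[
    [0,0,0],
    [0,0,0],
    [0,0,0],
    [0,0,0],
  ],
)

```text
clock: 7.0
position: [566.7, -87.7, 284.5]
ee_rot: [-0.004, 1.0, -0.0, 0.0]
contact_force: [-0.0, -0.0, -0.0]
gripper_width: 28.3
grasp_force: 59.8
```

Call:
move_arm(
  fingers=[20,20],
  travel=[
    [0,0,0.7],
    [0,0,0.7],
  ],
  dr=[
    [0,0,0],
    [0,0,0],
  ],
)

```text
clock: 7.2
position: [566.8, -87.6, 284.5]
ee_rot: [-0.005, 1.0, -0.0, 0.001]
contact_force: [-0.9, 0.9, 4.6]
gripper_width: 28.3
grasp_force: 60.3
```

Call:
move_arm(
  fingers=[32,40,50,55,55],
  travel=[
    [0,0,0],
    [0,0,0],
    [0,0,0],
    [0,0,0],
    [0,0,0],
  ],
  dr=[
    [0,0,0],
    [0,0,0],
    [0,0,0],
    [0,0,0],
    [0,0,0],
  ],
)

```text
clock: 7.7
position: [566.6, -87.7, 283.3]
ee_rot: [-0.004, 1.0, -0.0, -0.0]
contact_force: [-0.2, 0.1, 0.0]
gripper_width: 54.8
grasp_force: 0.0
```

Call:
move_arm(
  fingers=[55,55,55,40,20,0,0,0,0,0],
  travel=[
    [0,0,-15],
    [0,0,-40],
    [0,0,-80],
    [0,0,-120],
    [0,0,-160],
    [0,0,-200],
    [0,0,-215],
    [0,0,-215],
    [0,0,-215],
    [0,0,-215],
  ],
  dr=[
    [0,0,0],
    [0,0,0],
    [0,0,0],
    [0,0,0],
    [0,0,0],
    [0,0,0],
    [0,0,0],
    [0,0,0],
    [0,0,0],
    [0,0,0],
  ],
)

```text
clock: 8.7
position: [566.4, -87.6, 496.5]
ee_rot: [-0.004, 1.0, 0.0, -0.002]
contact_force: [-1.4, -0.5, 0.4]
gripper_width: 0.2
grasp_force: 0.0
```

```bash
python3 - <<'E'
from h import *
s=arm.read_state();print(s['position'],s['gripper_width'],s['contact_force'])
a,_=snap('wrist','w3.png'); b,mt=snap('top','t3.png')
c=cv2.resize(b[125:255,200:373],(512,384)); cv2.imwrite('pics/wt3.png',cv2.resize(np.hstack([a,c]),(800,300))[:,:,::-1])
E
```

```text
[566.4307096  -87.62264198 496.51182642] 0.24929316122410514 [-1.37629706 -0.5045356   0.44315081]
```

View pics/wt3.png

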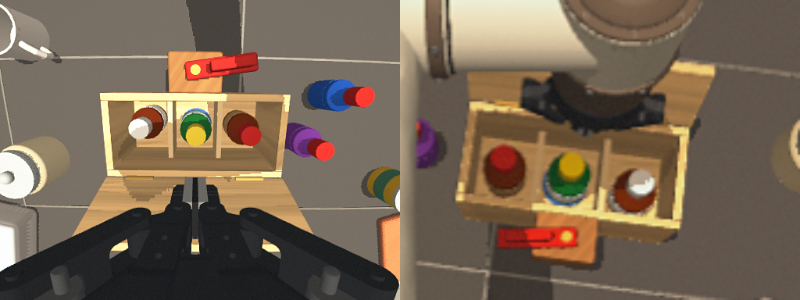

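The bottle stands upright in the middle cell: its cap is at (195,134) in the wrist half, with the pad below it. I'll plan the lid sweep.

Call:
move_arm(
  fingers=[0,0,0,0,0,0,0],
  travel=[
    [-40,0,-10],
    [-85,0,-15],
    [-130,0,-15],
    [-144,0,0],
    [-144,0,35],
    [-144,0,75],
    [-144,0,88],
  ],
  dr=[
    [0,0,0],
    [0,0,0],
    [0,0,0],
    [0,0,0],
    [0,0,0],
    [0,0,0],
    [0,0,0],
  ],
)

```text
clock: 9.5
position: [709.6, -86.3, 403.5]
ee_rot: [-0.004, 1.0, 0.0, -0.006]
contact_force: [-0.4, -0.1, -0.2]
gripper_width: -0.2
grasp_force: 0.0
```

```bash
python3 - <<'E'
from h import *
s=arm.read_state();p=s['position'];print(p,s['contact_force'])
hx=626
for th in np.linspace(1.95,0.05,20):
    c,n=np.cos(th),np.sin(th)
    if th>1.5: x=hx-120*c+12*n+11; z=150+95*n+12*c
    else: x=hx-95*c+12*n+11; z=150+95*n+12*c
    print(round(th,2),round(x),round(z),'shift',round(p[0]-x),round(p[2]-(z+173)))
E
```

```text
[709.5832426  -86.26609826 403.4846742 ] [-0.42238068 -0.08788506 -0.19002104]
1.95 693 234 shift 17 -3
1.85 682 238 shift 28 -8
1.75 670 241 shift 39 -11
1.65 658 244 shift 51 -13
1.55 647 245 shift 63 -15
1.45 637 246 shift 72 -15
1.35 628 245 shift 82 -15
1.25 618 244 shift 91 -13
1.15 609 242 shift 100 -11
1.05 600 238 shift 109 -8
0.95 592 234 shift 118 -4
0.85 583 229 shift 126 1
0.75 576 224 shift 134 7
0.65 569 217 shift 141 13
0.55 562 210 shift 147 21
0.45 557 202 shift 153 28
0.35 552 194 shift 158 37
0.25 548 185 shift 162 45
0.15 545 176 shift 165 54
0.05 543 167 shift 167 64
```

Call:
move_arm(
  fingers=[0,0,0,0,0,0,0,0,0,0],
  travel=[
    [17,0,-3],
    [28,0,-8],
    [39,0,-11],
    [51,0,-13],
    [63,0,-15],
    [72,0,-15],
    [82,0,-15],
    [91,0,-13],
    [100,0,-11],
    [109,0,-8],
  ],
  dr=[
    [0,0,0],
    [0,0,0],
    [0,0,0],
    [0,0,0],
    [0,0,0],
    [0,0,0],
    [0,0,0],
    [0,0,0],
    [0,0,0],
    [0,0,0],
  ],
)

```text
clock: 10.5
position: [600.7, -87.4, 418.3]
ee_rot: [-0.004, 1.0, -0.0, -0.0]
contact_force: [0.9, 0.8, 3.5]
gripper_width: -0.0
grasp_force: 1.2
```

```bash
python3 - <<'E'
from h import *
s=arm.read_state();print(s['position'],s['contact_force'],s['wrist_torque'])
a,_=snap('scene','s4.png'); b,mt=snap('top','t4.png')
cv2.imwrite('pics/st4.png',cv2.resize(np.hstack([cv2.resize(a[110:290,150:390],(512,384)),cv2.resize(b[125:255,200:373],(512,384))]),(800,300))[:,:,::-1])
E
```

```text
[600.73604757 -87.42336287 418.26688393] [0.87371239 0.78000123 3.49003479] [ 0.1027818  -0.34391397 -0.00550408]
```

View pics/st4.png

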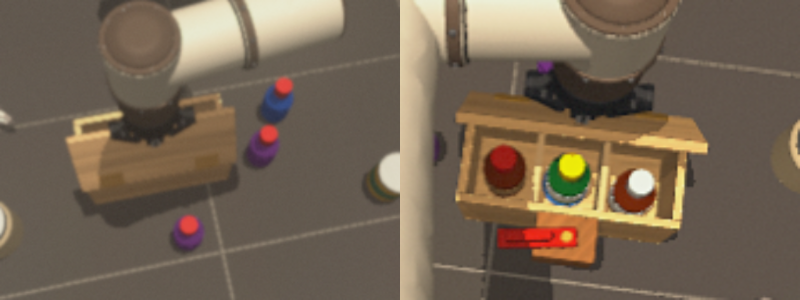

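The lid has swung past upright with the fingertips against its outer face, and the bottles are untouched. I'll continue down.

Call:
move_arm(
  fingers=[0,0,0,0,0,0,0,0,0,0],
  travel=[
    [9,0,4],
    [17,0,9],
    [25,0,15],
    [32,0,22],
    [38,0,30],
    [44,0,38],
    [49,0,47],
    [53,0,56],
    [56,0,64],
    [58,0,70],
  ],
  dr=[
    [0,0,0],
    [0,0,0],
    [0,0,0],
    [0,0,0],
    [0,0,0],
    [0,0,0],
    [0,0,0],
    [0,0,0],
    [0,0,0],
    [0,0,0],
  ],
)

```text
clock: 11.6
position: [543.1, -87.9, 347.3]
ee_rot: [-0.004, 1.0, 0.0, -0.001]
contact_force: [-1.4, 0.0, 1.0]
gripper_width: -0.5
grasp_force: 0.8
```

Call:
move_arm(
  fingers=[0,0,0,0,0],
  travel=[
    [0,0,4],
    [0,0,7],
    [0,0,10],
    [0,0,12],
    [0,0,12],
  ],
  dr=[
    [0,0,0],
    [0,0,0],
    [0,0,0],
    [0,0,0],
    [0,0,0],
  ],
)

```text
clock: 12.1
position: [543.7, -87.9, 336.2]
ee_rot: [-0.004, 1.0, 0.0, 0.0]
contact_force: [0.8, 0.2, -0.2]
gripper_width: 0.3
grasp_force: 0.0
```

Call:
move_arm(
  fingers=[0,0,0,0],
  travel=[
    [0,0,1.5],
    [0,0,3],
    [0,0,4],
    [0,0,4],
  ],
  dr=[
    [0,0,0],
    [0,0,0],
    [0,0,0],
    [0,0,0],
  ],
)

```text
clock: 12.5
position: [543.7, -87.8, 335.4]
ee_rot: [-0.005, 1.0, -0.0, 0.001]
contact_force: [-5.2, 2.3, 12.5]
gripper_width: -0.2
grasp_force: 6.5
```

The lid is shut: it stopped the fingertips at z 162 with 12 N. I'll retract and line up on the fin.

Call:
move_arm(
  fingers=[0,0,20,45,45],
  travel=[
    [0,0,-15],
    [0,0,-45],
    [0,0,-75],
    [0,0,-85],
    [0,0,-85],
  ],
  dr=[
    [0,0,0],
    [0,0,0],
    [0,0,0],
    [0,0,0],
    [0,0,0],
  ],
)

```text
clock: 13.0
position: [543.8, -87.9, 419.1]
ee_rot: [-0.004, 1.0, 0.0, 0.002]
contact_force: [0.0, 0.8, -0.1]
gripper_width: 43.0
grasp_force: 0.0
```

```bash
python3 - <<'E'
from h import *
print(arm.read_state()['position'],delta([472.4,-46.8,420],down(1.695-np.pi)))
E
```

```text
[543.75261324 -87.85718008 419.05152218] (array([71. , 41.7, -1.2]), array([-0.003,  0.004, -1.686]))
```

Call:
move_arm(
  fingers=[45,45,45,45,45,45,45,45,45,45],
  travel=[
    [6,3,0],
    [12,7,0],
    [18,10,0],
    [24,14,0],
    [30,17,0],
    [36,21,0],
    [42,24,0],
    [48,28,0],
    [54,32,0],
    [60,36,0],
  ],
  dr=[
    [0,0,-0.13],
    [0,0,-0.26],
    [0,0,-0.39],
    [0,0,-0.52],
    [0,0,-0.65],
    [0,0,-0.78],
    [0,0,-0.91],
    [0,0,-1.04],
    [0,0,-1.17],
    [0,0,-1.3],
  ],
)

```text
clock: 14.0
position: [482.7, -52.3, 415.5]
ee_rot: [-0.611, 0.792, 0.001, -0.001]
contact_force: [0.5, -0.1, -0.3]
gripper_width: 45.1
grasp_force: 0.0
```

```bash
python3 - <<'E'
from h import *
print(arm.read_state()['position'],delta([472.4,-46.8,420],down(1.695-np.pi)))
E
```

```text
[482.68691735 -52.26216886 415.46610681] (array([-2.7, 11.4, -4.5]), array([ 0.003, -0.   , -0.381]))
```

Call:
move_arm(
  fingers=[45,45,45,45,45],
  travel=[
    [-1,4,-2],
    [-2,8,-4],
    [-3,11,-4],
    [-3,11,-4],
    [-3,11,-4],
  ],
  dr=[
    [0,0,-0.13],
    [0,0,-0.26],
    [0,0,-0.38],
    [0,0,-0.38],
    [0,0,-0.38],
  ],
)

```text
clock: 14.5
position: [473.3, -46.7, 420.3]
ee_rot: [0.747, -0.665, -0.001, 0.001]
contact_force: [-0.4, 0.6, 0.4]
gripper_width: 45.4
grasp_force: 0.0
```

```bash
python3 - <<'E'
from h import *
im,m=snap('wrist','w5.png')
print(arm.read_state()['position'],delta([472.4,-46.8,355],down(1.695-np.pi)))
fin=[proj(m,[477.5+r*np.cos(1.695),-88.5+r*np.sin(1.695),205]) for r in(17,67)];print(fin)
for p in fin: cv2.circle(im,tuple(int(v) for v in p),3,(0,255,0),-1)
cv2.imwrite('pics/w5b.png',im[:,:,::-1])
E
```

```text
[473.38899654 -46.70637928 420.56702217] (array([-0. ,  0.9, 65.6]), array([ 0.002,  0.   , -0.008]))
[(np.float64(249.80148059460777), np.float64(180.38996953493958)), (np.float64(250.43536832689318), np.float64(250.89569755729082))]
```

View pics/w5b.png

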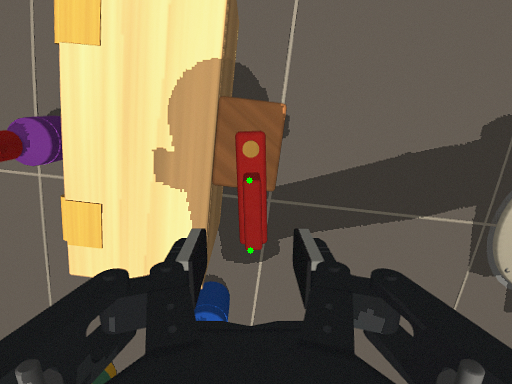

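The wrist view shows the lid shut. The fin lies between the predicted ends (250,180) and (250,251), lined up between the fingers. I'll descend and pinch it.

Call:
move_arm(
  fingers=[45,45,45,45,45,45],
  travel=[
    [0,0,20],
    [0,0,40],
    [0,0,55],
    [0,0,62],
    [0,0,65],
    [0,0,65],
  ],
  dr=[
    [0,0,0],
    [0,0,0],
    [0,0,0],
    [0,0,0],
    [0,0,0],
    [0,0,0],
  ],
)

```text
clock: 15.15
position: [473.6, -46.7, 356.5]
ee_rot: [0.747, -0.664, 0.0, 0.0]
contact_force: [-0.0, -1.6, 0.1]
gripper_width: 44.9
grasp_force: 0.0
```

Call:
move_arm(
  fingers=[20,14,5,5,5,5],
  travel=[
    [0,0,0],
    [0,0,0],
    [0,0,0],
    [0,0,0],
    [0,0,0],
    [0,0,0],
  ],
  dr=[
    [0,0,0],
    [0,0,0],
    [0,0,0],
    [0,0,0],
    [0,0,0],
    [0,0,0],
  ],
)

```text
clock: 15.75
position: [472.8, -46.7, 357.3]
ee_rot: [0.747, -0.664, -0.0, 0.0]
contact_force: [-4.8, 1.4, 5.4]
gripper_width: 11.0
grasp_force: 58.6
```

```bash
cat > arc.py <<'E'
from h import *
import sys
s=arm.read_state();Rc=R.from_quat(s['ee_rot']);p=np.array(s['position']);print(p,s['contact_force'],s['wrist_torque'],s['gripper_width'],s['grasp_force'])
x=Rc.apply([1,0,0]);b=np.arctan2(x[1],x[0])%(2*np.pi)-np.pi;
if b<-.5: b+=2*np.pi
piv=np.array([477.5,-88.5]);v=p[:2]-piv;print('bar yaw by tool',b,'by position',np.arctan2(v[1],v[0]),np.hypot(*v))
a0=np.arctan2(v[1],v[0]);r=np.hypot(*v)
for k in range(1,11):
    a=a0-.125*k; q=np.r_[piv+r*np.array([np.cos(a),np.sin(a)]),p[2]]
    print(k,np.round(Rc.inv().apply(q-p),1),round(.125*k,3))
E
python3 arc.py
```

```text
[472.84597951 -46.69299859 357.26269875] [-4.84500405  1.43180224  5.36807548] [ 0.43630288  1.25946046 -0.24839903] 10.998504159343563 58.619622588157654
bar yaw by tool 1.688175606193136 by position 1.6816614226230355 42.06525018789372
1 [ 0.4 -5.2 -0. ] 0.125
2 [  1.4 -10.4  -0. ] 0.25
3 [  3.  -15.4  -0. ] 0.375
4 [  5.3 -20.1  -0. ] 0.5
5 [  8.1 -24.6  -0. ] 0.625
6 [ 11.5 -28.6  -0. ] 0.75
7 [ 15.3 -32.2  -0. ] 0.875
8 [ 19.6 -35.3  -0. ] 1.0
9 [ 24.2 -37.8  -0. ] 1.125
10 [ 29.1 -39.7  -0. ] 1.25
```

Call:
move_arm(
  fingers=[5,5,5,5,5,5,5,5,5,5],
  travel=[
    [0.4,-5.2,0],
    [1.4,-10.4,0],
    [3,-15.4,0],
    [5.3,-20.1,0],
    [8.1,-24.6,0],
    [11.5,-28.6,0],
    [15.3,-32.2,0],
    [19.6,-35.3,0],
    [24.2,-37.8,0],
    [29.1,-39.7,0],
  ],
  dr=[
    [0,0,0.125],
    [0,0,0.25],
    [0,0,0.375],
    [0,0,0.5],
    [0,0,0.625],
    [0,0,0.75],
    [0,0,0.875],
    [0,0,1.0],
    [0,0,1.125],
    [0,0,1.25],
  ],
)

```text
clock: 16.75
position: [515.5, -71.0, 357.2]
ee_rot: [-0.215, 0.977, 0.0, -0.001]
contact_force: [-5.3, 3.0, 5.9]
gripper_width: 10.5
grasp_force: 58.7
```

```bash
python3 arc.py
```

```text
[515.53735783 -71.04284697 357.20927923] [-5.28437629  3.04662054  5.89924756] [ 0.49844147  1.58585175 -0.1009789 ] 10.512583799607848 58.74381422996521
bar yaw by tool 0.4333847381370184 by position 0.4302697673438499 41.8520343913973
1 [ 0.3 -5.2 -0. ] 0.125
2 [  1.3 -10.4  -0. ] 0.25
3 [  3.  -15.3  -0. ] 0.375
4 [  5.2 -20.   -0. ] 0.5
5 [  8.  -24.5  -0. ] 0.625
6 [ 11.3 -28.5  -0. ] 0.75
7 [ 15.1 -32.1  -0. ] 0.875
8 [ 19.3 -35.2   0. ] 1.0
9 [ 23.9 -37.7   0. ] 1.125
10 [ 28.8 -39.6   0. ] 1.25
```

Another 0.43 rad to go.

Call:
move_arm(
  fingers=[5,5,5,5,5,5],
  travel=[
    [0.3,-5.2,0],
    [1.3,-10.4,0],
    [3,-15.3,0],
    [3.9,-17.5,0],
    [3.9,-17.5,0],
    [3.9,-17.5,0],
  ],
  dr=[
    [0,0,0.125],
    [0,0,0.25],
    [0,0,0.375],
    [0,0,0.43],
    [0,0,0.43],
    [0,0,0.43],
  ],
)

```text
clock: 17.35
position: [519.2, -88.4, 357.2]
ee_rot: [-0.004, 1.0, 0.0, -0.001]
contact_force: [-6.1, 2.6, 5.3]
gripper_width: 10.5
grasp_force: 58.8
```

Call:
move_arm(
  fingers=[14,25,40,45],
  travel=[
    [0,0,0],
    [0,0,0],
    [0,0,0],
    [0,0,0],
  ],
  dr=[
    [0,0,0],
    [0,0,0],
    [0,0,0],
    [0,0,0],
  ],
)

```text
clock: 17.75
position: [520.3, -88.4, 356.4]
ee_rot: [-0.004, 1.0, -0.0, 0.0]
contact_force: [0.6, -1.1, 0.1]
gripper_width: 44.5
grasp_force: 0.0
```

Call:
move_arm(
  fingers=[45,45,45,45,45,45],
  travel=[
    [0,0,-20],
    [0,0,-60],
    [0,0,-105],
    [0,0,-145],
    [0,0,-150],
    [0,0,-150],
  ],
  dr=[
    [0,0,0],
    [0,0,0],
    [0,0,0],
    [0,0,0],
    [0,0,0],
    [0,0,0],
  ],
)

```text
clock: 18.35
position: [520.1, -88.4, 507.8]
ee_rot: [-0.004, 1.0, 0.0, 0.002]
contact_force: [-0.2, -0.5, -0.9]
gripper_width: 45.0
grasp_force: 0.0
```

```bash
python3 - <<'E'
from h import *
im,m=snap('wrist','w6.png');s=arm.read_state();print(s['position'],s['contact_force'],s['clock'])
for r,z in((0,177),(76,177)):
    p=proj(m,[477.5+r,-88.5,z]);print(p);cv2.circle(im,tuple(int(v) for v in p),3,(0,255,0),-1)
cv2.imwrite('pics/w6b.png',im[:,:,::-1])
E
```

```text
[519.97757566 -88.3666752  505.95592507] [-0.15366085 -0.36566527 -0.71878344] 18.4
(np.float64(250.34868571425258), np.float64(136.07275400229844))
(np.float64(249.69875800067678), np.float64(207.67724659447606))
```

View pics/w6b.png

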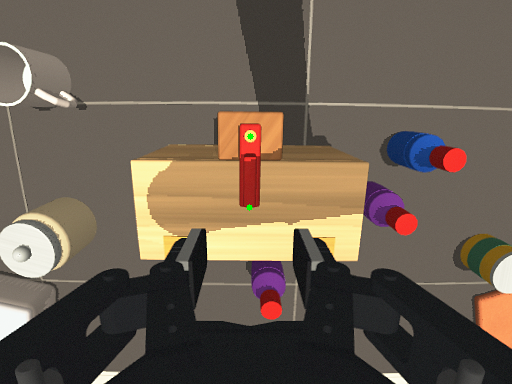

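The lid is shut and the red bar runs straight across it, with its pivot at (250,136) and tip at (250,207) on the predicted points. The gripper is clear of everything.

```bash
python3 -c "
from bench import arm
print(arm.job_done())"
```

```text
the job is handed in; nothing more can be done
None
```

I stood the sauce bottle in the empty cell, shut the lid and turned the turnbutton straight across it, then handed the job in at about 18 s of the 67 s allowed; the hand-in returned no verdict.

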